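# Lock the decorating spindle with its cross pin

### The arm

A 6-joint arm with a two-finger parallel gripper is mounted at the origin on the work surface. World frame = base frame: x ahead of the robot, y to its left, z up, the work surface at z = 0. Lengths are in m, angles in rad, forces in N, time in s.
With the tool pointing down it reaches from about 0.35 to 0.925 m from the base axis. Payload 6.4 kg.
Tool frame: the origin (TCP) lies at the centre of the arm's flange, where the gripper is bolted on; the fingertips stand 199 mm ahead of it and the grasp point (between the pads) lies 180 mm ahead of it; z points along the fingers, y is the line along which they close (so a half turn about z gives the same grasp; the last joint's range is limited). The gripper opens to 94 mm and grips with 3 to 60 N. Pads are 16 mm wide; open, the fingers measure 119 mm over their backs; the gripper's body (75 mm by 177 mm) begins 78 mm behind the grasp point.
Start: joints at [-1.356, 0.245, 1.558, -0, 1.339, -0.174], TCP at [0.246, -0.601, 0.405] pointing down, gripper open.
Joint ranges: [-3.13, 3.13], [-1.02, 2.26], [0.13, 2.54], [-0.95, 4.09], [0.21, 2.88], [-2.74, 2.74]. Speed limits (rad/s): [2.57, 2.57, 3.14, 3.14, 3.14, 3.14].

### API

Orientations are given as [roll, pitch, yaw] about the fixed x, y, z axes, in that order (R = Rz(yaw) Ry(pitch) Rx(roll)).
In Python, from station import ctrl gives the robot as it stands. The module is installed in compiled form; this text tells all that it offers.
- The arm moves only by the shell command python3 -m handwheel 'ROWS'. ROWS is JSON, one flat list of numbers, 7 for each row, row after row: the shift along the tool's x, y, z in units of 0.15 m (1.0 is 0.15 m), then the turn, a rotation vector about the tool's x, y, z in units of 30 degrees (1.0 is 30 degrees), then the closure, from -1 (fully open) to 1 (shut). A call has 1 to 10 rows; each row is the pose to reach, as a shift and turn from the pose commanded when the call began, along the tool's axes at that moment; what a row does not reach only later rows make up. A row lasts 1/10 s, in which the tool goes at most 50 mm and 8.59 degrees, less where a joint would pass 70% of its speed; a pose out of reach is approached as far as the arm can. A call with a number of a shift or a turn outside -1 to 1 is refused whole. A call with a gripper value outside its range is refused whole. The fingers move at their own pace and stop on an object; the grip force is fixed at half the most. Time passes only in rows, so rows that repeat a pose let the fingers close. It gives the time, the measured TCP pose, the force, the opening and the grip force at its end, in the units of the state.
- ctrl.sense(): the state, without advancing time (a new reading comes with each control period).
- ctrl.capture(name): name is "side" or "top"; returns the picture (400x640x3 uint8, red, green, blue); there is no depth.
- ctrl.get_calibration(name): a dict with "vfov" (degrees; the focal length in pixels is half the picture's height over the tangent of half this angle, whatever the lens; pixels are square), "cx", "cy" (the principal point, pixels), "k1" (the pictures are not rectified: a ray, as slopes to the right and down, at radius r is drawn at 1 + k1 r^2 times it, then the intrinsics apply), "T" (4x4, takes a point from camera to world coordinates). Camera axes: x right, y down, z forward; pixel columns grow to the right and rows downward; lengths in m; the calibration is good to about 2 mm. A picture is of the moment at which its call begins. get_calibration takes no time and is no camera call.
- ctrl.finish_job(): hands the job in; it is judged then, once.
The state is a dict: "clock": time; "qpos": joint angles; "qvel": joint speeds; "joint_torque": joint torques, N m; "eef_pos": TCP position; "ee_rot": TCP orientation; "force": force on the tool from outside, world axes, zero at the start; "ft_torque": the same for the moment, N m; "grip_width": finger opening in m; "grip_force": force on a finger pad.
Only numpy, scipy, OpenCV 4.12 (cv2) and the standard library are available. Lean on these libraries where they do the work, as an engineer would, in place of code of your own. Each camera call takes 0.05 s, during which the arm holds its last target. There are 200 camera calls.

### The job

Lock the decorating stand so that the round box on it cannot turn while its rim is painted: turn the pegged handwheel gently until the pin standing in the bearing block drops into the hidden hole in the spindle and the wheel catches, without forcing the wheel against the caught pin. Then press the pin straight down through the spindle until its head sits fully home on the block. Do not pull the pin up out of its place, and leave the things lying around undisturbed.

Things in the scene. Friction and masses are not known exactly. Their poses are not given: they have to be found in the camera images.
- stand: Decorating stand screwed to the table: wooden base 190 x 85 x 15 mm, grey bearing block 64 (x) x 56 (y) mm, top at 172 mm. Origin at the centre of the base's underside, z up, y along the level spindle. Pegged handwheel on the -y side, brown round wooden box (150 mm across, y = 40 to 108 mm) on the +y side. More than 35 N of push or knock on the stand or wheel counts as forcing.
- spindle_mid (a point): Middle of the spindle inside the block, 115 mm above the table, axes as the stand's. The shaft is 44 mm thick with one straight 16 mm cross-hole through it, hidden: it lines up with the pin twice a turn, at wheel angles that differ every time. Then (window about 0.15 rad) the resting pin drops about 10 mm by its weight and the wheel locks. Turn it below about 0.6 rad/s so that the pin can drop.
- guide (a point): The mouth of the pin's upright guide bore, at the centre of the block's top face, 172 mm above the table; axes as the stand's.
- pin_top (a point): Centre of the top of the pin's steel head (34 mm across, 16 mm thick; shank 12 mm thick, 83 mm long). The loose pin stands in the guide bore: its top is 64 mm above the block's top while the tip rests on the spindle, about 54 mm when dropped into the cross-hole (on a tight rubber slug), 16 mm when home, head on the block. Pressing it home takes 6 to 12 N; it stays where left.
- hub (a point): Centre of the handwheel's outer face, 115 mm above the table, 50 mm from the stand's origin towards its -y; axes turn with the wheel. Light wooden disc 148 mm across, 12 mm thick; five dark smooth pegs, 16 mm thick, stand out 45 mm from this face towards the stand's -y, evenly spaced on a circle of 60 mm radius.
- wheel (a joint): Turn of the handwheel about the stand's y, in rad: at 0 one of the five pegs is straight up; it grows as the top of the wheel moves towards the stand's +x. The wheel turns freely either way with light friction (about 2 N at a peg) and stays where it is left, taking the spindle and the box with it.
- round_box: Bystander: loose round wooden lidded box, diameter 120 mm, 56 mm high, on the table beyond the stand. Origin at the centre of its underside.
- jar: Bystander: small closed glass paint jar, diameter 44 mm, 50 mm high, on the table beyond the stand. Origin at the centre of its underside.
- brush: Bystander: brush 190 mm long lying on the table on the robot's side of the stand, along its own x. Origin under its middle.
- cap: Bystander: loose round black cap, diameter 44 mm, 14 mm high, lying on the table. Origin at the centre of its underside.

How it is judged:
On the way, in this order (a step that is already met when the one before it is completed fails the run):
1. the wheel has been turned until the pin has dropped at least 7 mm into the cross-hole (z of pin_top in the frame of stand below 0.229 m), for 0.2 s.
2. the pin has been pressed home, its head within 2.5 mm of the block (z of pin_top in the frame of stand below 0.1905 m), for 0.2 s.
At the end, for the whole second after the job is handed in: The pin stands upright (within 0.08 rad) in the guide bore, centred within 5 mm, through the spindle, with its head within 2.5 mm of the block's top, and the wheel is at rest (below 0.05 rad/s) (z of pin_top in the frame of stand below 0.1905 m and horizontal distance between pin_top and guide below 0.005 m and angle between pin_top's own z axis and vertical below 0.08 rad and velocity of joint wheel between -0.05 and 0.05 rad/s); the robot touches nothing.
It fails at once if the wheel or stand is forced (more than 35 N from the robot) (contact force between any of the fingers, the arm and stand above 35 N).
It fails at once if the pin is pulled up more than 15 mm above its starting height (z of pin_top in the frame of stand above 0.251 m).
It fails at once if a bystander is moved by more than 30 mm (distance of any of round_box, jar, brush, cap from where it was at the start of the episode above 0.03 m).
It also fails if it takes over 67 s, if anything falls off the work surface, if the arm or the gripper's body presses on something with over 40 N, if the wrist force passes 120 N, or if a joint passes its speed limit or range.

## Working session

There is one attempt and no reset: what is moved stays moved. The work goes in short steps, Python scripts to look and compute and a shell command to move; the robot and the scene stay as the last step left them, time stands still between calls to the robot, and variables do not carry over. Pictures are saved under pics/ and viewed, at most 10 in all, crops included, and the job is handed in when it is done.

```bash
mkdir -p pics
python3 - <<'E'
from station import ctrl
import cv2
for n in("side","top"):
    cv2.imwrite(f"pics/{n}0.png",ctrl.capture(n)[:,:,::-1]); c=ctrl.get_calibration(n); print(n,c)
print(ctrl.sense())
E
```

```text
side {'vfov': 54.202729658961545, 'cx': 316.0101270936063, 'cy': 194.79430075106143, 'k1': -0.029374418181080227, 'T': array([[-0.99601453, -0.06621443,  0.05975539,  0.52228444],
       [-0.08615345,  0.5408852 , -0.83667245,  0.7480302 ],
       [ 0.02307898, -0.83848605, -0.54443412,  0.59946127],
       [ 0.        ,  0.        ,  0.        ,  1.        ]])}
top {'vfov': 56.06562108832485, 'cx': 311.63266705016287, 'cy': 201.97159307725542, 'k1': -0.021207101045379165, 'T': array([[ 0.027251  , -0.99018332,  0.13709256,  0.47120979],
       [-0.99962265, -0.02651914,  0.00716235,  0.06581515],
       [-0.00345646, -0.13723601, -0.99053235,  0.91270023],
       [ 0.        ,  0.        ,  0.        ,  1.        ]])}
{'clock': 0.1, 'qpos': array([-1.35611255e+00,  2.45728741e-01,  1.55882629e+00, -3.53642143e-05,
        1.33868637e+00, -1.74118046e-01]), 'qvel': array([ 0.00030081, -0.00045883, -0.00255056, -0.00082534,  0.00056853,
       -0.00144515]), 'joint_torque': array([ 3.98994416e-04, -4.16914308e+01, -3.15525448e+01,  6.86485413e-02,
        3.09615699e-02, -6.59363764e-05]), 'eef_pos': array([ 0.24635373, -0.60130534,  0.40370057]), 'ee_rot': array([-3.13996287e+00, -2.51746749e-04,  3.88809784e-01]), 'force': array([ 0.46069333, -0.45853036, -1.33957428]), 'ft_torque': array([-0.00757808, -0.01850708, -0.02488953]), 'grip_force': 0.0, 'grip_width': 0.09399472993163346}
```

View pics/side0.png

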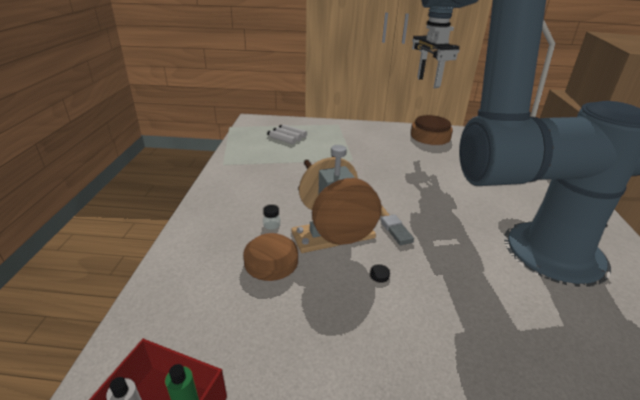

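View pics/top0.png

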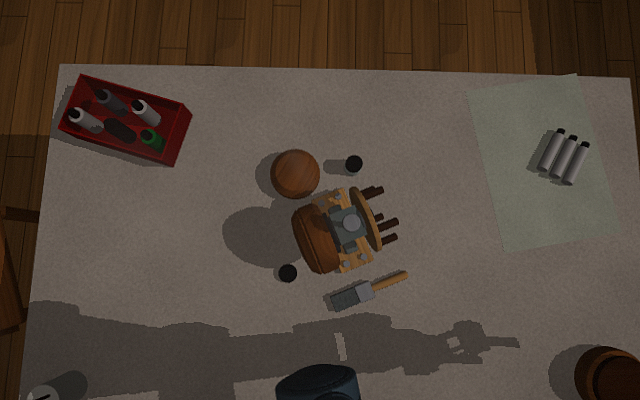

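The stand is in the middle of the top view: pin head at about (351,223), pegs to the right (world -y), brush at (368,290). In the side view the pin head is at about (339,152). I'll enlarge both.

Run:
```python
import cv2,numpy as np
a=cv2.imread("pics/top0.png")[170:320,270:430]; b=cv2.imread("pics/side0.png")[135:265,270:420]
a=cv2.resize(a,(800,750),interpolation=3)[:600]; a=cv2.convertScaleAbs(a,alpha=1.6)
cv2.imwrite("pics/top0c.png",a); cv2.imwrite("pics/side0c.png",cv2.resize(b,(690,598),interpolation=3))
```

```text
(no output)
```

View pics/top0c.png

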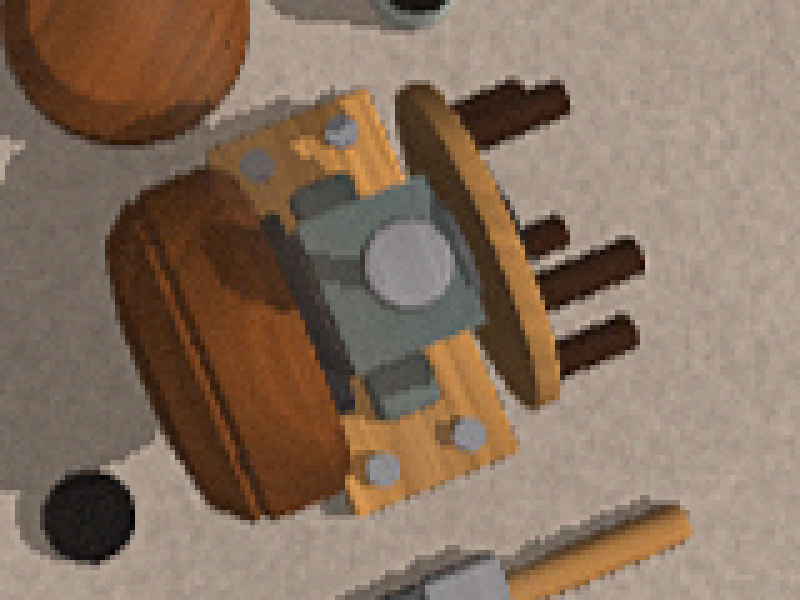

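View pics/side0c.png

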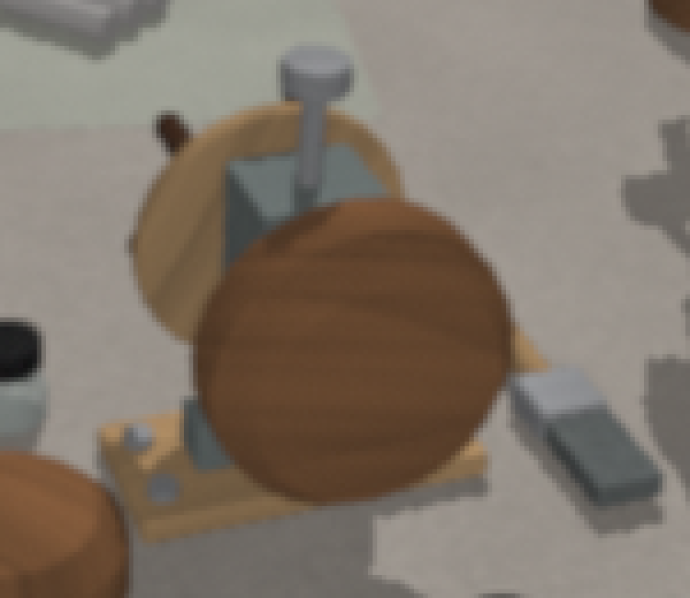

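In the crops the pin head's top centre is at about (351.8,222.4) in top and (338.7,148.5) in side. The base screws and five peg ends are visible in top.

```bash
cat > h.py <<'E'
import numpy as np
from station import ctrl
from scipy.optimize import least_squares
def ray(n,p):
    c=ctrl.get_calibration(n); f=200/np.tan(np.radians(c["vfov"]/2))
    d=(np.array(p,float)-[c["cx"],c["cy"]])/f; s=d.copy()
    for _ in range(20): s=d/(1+c["k1"]*(s@s))
    T=np.array(c["T"]); v=T[:3,:3]@[*s,1]; return T[:3,3],v/np.linalg.norm(v)
def tri(*obs):
    A=0;b=0
    for n,p in obs:
        o,d=ray(n,p); M=np.eye(3)-np.outer(d,d); A=A+M; b=b+M@o
    x=np.linalg.solve(A,b); return x
def plane(n,p,q,nrm):
    o,d=ray(n,p); return o+d*((np.array(q)-o)@nrm)/(d@nrm)
def proj(n,X):
    c=ctrl.get_calibration(n); f=200/np.tan(np.radians(c["vfov"]/2)); T=np.array(c["T"])
    q=T[:3,:3].T@(np.array(X)-T[:3,3]); s=q[:2]/q[2]; return s*(1+c["k1"]*(s@s))*f+[c["cx"],c["cy"]]
E
cat > m.py <<'E'
from h import *
tc=lambda x,y:(270+x/5,170+y/5); sc=lambda x,y:(270+x/4.6,135+y/4.6)
P=tri(("top",tc(409,262)),("side",sc(316,62))); print("pin",P)
S=[plane("top",tc(*s),[0,0,.018],np.array([0,0,1.])) for s in((341,130),(257,165),(468,433),(382,469))]
S=np.array(S); print("screws",S.mean(0)); print(S)
for a,b in((0,2),(1,3)): d=S[a]-S[b]; print("yaw",np.arctan2(d[1],d[0]))
for a,b in((1,0),(3,2)): d=S[a]-S[b]; print("yaw",np.arctan2(-d[0],d[1]))
B=[plane("top",tc(*s),[0,0,.015],np.array([0,0,1.])) for s in((368,90),(518,448),(362,515))]; print("base",np.array(B))
yaw=np.mean([np.arctan2(*(S[a]-S[b])[1::-1]) for a,b in((0,2),(1,3))])
x=np.array([np.cos(yaw),np.sin(yaw),0]);y=np.array([-x[1],x[0],0]); o=P*[1,1,0]
for t in((568,98),(522,88),(567,232),(642,252),(636,330)):
    q=plane("top",tc(*t),o-.095*y,y)-o; u,w=q@x,q[2]-.115; print("peg",t,u,w,np.hypot(u,w),np.degrees(np.arctan2(u,w)))
E
python3 m.py
```

```text
pin [ 0.53018495 -0.00325231  0.23145762]
screws [ 0.53081009 -0.00244604  0.018     ]
[[ 0.61127426  0.00868534  0.018     ]
 [ 0.59317291  0.04874844  0.018     ]
 [ 0.46832241 -0.05375635  0.018     ]
 [ 0.45047079 -0.01346157  0.018     ]]
yaw 0.4118246247239743
yaw 0.41110294286920174
yaw 0.424367218272232
yaw 0.4170390550068728
base [[ 0.63172069 -0.00425319  0.015     ]
 [ 0.46191113 -0.07785969  0.015     ]
 [ 0.42876156 -0.00464661  0.015     ]]
peg (568, 98) 0.03991007124604743 0.04454482894293331 0.05980849080540129 41.858844756382496
peg (522, 88) 0.05802465839488319 -0.026707262738469142 0.06387596468801478 114.71540337165413
peg (567, 232) -0.00787671238088427 -0.06028082364952993 0.06079325865420361 -172.55551178963754
peg (642, 252) -0.028861246849711034 0.05494498195145946 0.06206385914013211 -27.7118408034017
peg (636, 330) -0.058831119671292856 -0.010125321803344814 0.05969608683489456 -99.76540592179948
```

Pin axis is at (0.530,-0.003), stand yaw is about 0.413, and the pegs sit at 43° + k·72° with radii of 60–64 mm, which fits the description. The measured pin height is 0.2315, against 0.236 given.

Plan: point the tool down with fingers shut and the closing line along stand x. Push the top pegs towards +x with the fingers' flank, tip at z of about 0.13 and stand y = -80 mm.

```bash
cat > g.py <<'E'
# usage: g.py sx sy tipz (mm, stand frame): rows units from here to goal; also state
import sys
from h import *
from scipy.spatial.transform import Rotation as Ro
s=ctrl.sense(); R=Ro.from_euler("xyz",s["ee_rot"]); yaw=.413
x=np.array([np.cos(yaw),np.sin(yaw),0]);y=np.array([-x[1],x[0],0]); o=np.array([.5303,-.0030,0])
tip=s["eef_pos"]+R.apply([0,0,.199])-o
print("t %.2f tip(stand mm)"%s["clock"],np.round(1e3*np.array([tip@x,tip@y,tip[2]]),1),"F stand",np.round([s["force"]@x,s["force"]@y,s["force"][2]],1),"rot",np.round(s["ee_rot"],3),"q",np.round(s["qpos"],2))
if len(sys.argv)>3:
    a=np.array(list(map(float,sys.argv[1:4])))/1e3
    G=Ro.from_euler("xyz",[np.pi,0,yaw+np.pi/2])
    g=o+a[0]*x+a[1]*y+[0,0,a[2]]-G.apply([0,0,.199])
    print("rows",np.round(R.inv().apply(g-s["eef_pos"])/.15,3),np.round(np.degrees((R.inv()*G).as_rotvec())/30,3))
E
python3 g.py -58 -80 205; python3 -m handwheel '[0.96,-0.81,0,0,0,-1,1, 0.96,-0.81,0,0,0,-1,1, 0.96,-0.81,0,0,0,-1,1, 0.96,-0.81,0,0,0,-1,1, 0.96,-0.81,0,0,0,-1,1]'; python3 g.py -58 -80 205
```

```text
t 0.10 tip(stand mm) [-500.1 -433.7  204.7] F stand [ 0.2 -0.6 -1.3] rot [-3.14  -0.     0.389] q [-1.36  0.25  1.56 -0.    1.34 -0.17]
rows [ 2.89  -2.431  0.003] [-2.000e-03 -3.000e-03 -3.046e+00]
clock: 0.6
eef_pos: [0.3352, -0.4311, 0.4041]
ee_rot: [-3.14, -0.001, 0.918]
force: [0.5, -0.5, -0.2]
grip_width: 0.0573
grip_force: 0.0
t 0.60 tip(stand mm) [-350.4 -313.4  205.1] F stand [ 0.3 -0.7 -0.2] rot [-3.14e+00 -1.00e-03  9.18e-01] q [-1.12  0.    1.82  0.    1.32 -0.46]
rows [ 2.46  -0.421  0.004] [-1.000e-03 -4.000e-03 -2.036e+00]
```

```bash
python3 -m handwheel '[0.98,-0.17,0,0,0,-1,1, 0.98,-0.17,0,0,0,-1,1, 0.98,-0.17,0,0,0,-1,1, 0.98,-0.17,0,0,0,-1,1, 0.98,-0.17,0,0,0,-1,1]'; python3 g.py -58 -80 205
```

```text
clock: 1.1
eef_pos: [0.4037, -0.3022, 0.4046]
ee_rot: [-3.141, 0.0, 1.437]
force: [0.3, -0.6, 0.5]
grip_width: 0.017
grip_force: 0.0
t 1.10 tip(stand mm) [-236.1 -223.3  205.6] F stand [ 0.1 -0.7  0.5] rot [-3.141  0.     1.437] q [-0.87 -0.1   1.92 -0.    1.32 -0.73]
rows [1.433 0.517 0.003] [-1.000e-03  0.000e+00 -1.045e+00]
```

```bash
python3 -m handwheel '[0.72,0.26,0,0,0,-1,1, 0.72,0.26,0,0,0,-1,1, 0.72,0.26,0,0,0,-1,1, 0.72,0.26,0,0,0,-1,1, 0.72,0.26,0,0,0,-1,1]'; python3 g.py -58 -80 205
```

```text
clock: 1.6
eef_pos: [0.4566, -0.2017, 0.4046]
ee_rot: [-3.141, 0.0, 1.957]
force: [0.0, -0.4, 0.1]
grip_width: 0.0007
grip_force: 0.0
t 1.60 tip(stand mm) [-147.3 -152.4  205.6] F stand [-0.1 -0.4  0.1] rot [-3.141  0.     1.957] q [-0.64 -0.12  1.94 -0.    1.32 -1.03]
rows [0.499 0.582 0.004] [-0.001  0.    -0.052]
```

```bash
python3 -m handwheel '[0.5,0.58,0,0,0,-0.05,1, 0.5,0.58,0,0,0,-0.05,1, 0.5,0.58,0,0,0,-0.05,1, 0.5,0.58,0,0,0,-0.05,1, 0.5,0.58,0.13,0,0,-0.05,1, 0.5,0.58,0.26,0,0,-0.05,1, 0.5,0.58,0.39,0,0,-0.05,1, 0.5,0.58,0.5,0,0,-0.05,1, 0.5,0.58,0.5,0,0,-0.05,1]'; python3 g.py -38 -80 130
cat > pin.py <<'E'
from h import *
import cv2,sys,glob
im=ctrl.capture("side")
for z in(.236,.226): print("exp",z,np.round(proj("side",[.5303,-.003,z]),1),end=" ")
if len(glob.glob("ref.npy"))==0: np.save("ref.npy",im)
# track vertical shift of pin head by template match against first picture
import numpy as np
ref=cv2.imread("pics/side0.png")[:,:,::-1]; t=np.ascontiguousarray(ref[142:160,328:350])
r=cv2.matchTemplate(np.ascontiguousarray(im[132:185,320:358]),t,cv2.TM_CCOEFF_NORMED); _,v,_,l=cv2.minMaxLoc(r)
print("pin shift px",l[0]-8,l[1]-10,"score %.2f"%v)
if len(sys.argv)>1: cv2.imwrite("pics/"+sys.argv[1]+".png",cv2.resize(im[100:300,240:500],(780,600),interpolation=3)[:,:,::-1])
E
python3 pin.py s1
```

```text
clock: 2.5
eef_pos: [0.5074, -0.1001, 0.3271]
ee_rot: [-3.138, -0.003, 1.982]
force: [-0.3, -0.1, 0.1]
grip_width: 0.0
grip_force: 0.0
t 2.50 tip(stand mm) [-60.8 -79.  128.1] F stand [-0.3  0.   0.1] rot [-3.138e+00 -3.000e-03  1.982e+00] q [-0.41  0.02  1.96 -0.    1.17 -0.82]
rows [-0.002  0.146 -0.013] [-0.008 -0.007 -0.004]
exp 0.236 [338.8 146.6] exp 0.226 [338.6 150.9] pin shift px 0 0 score 0.52
```

View pics/s1.png

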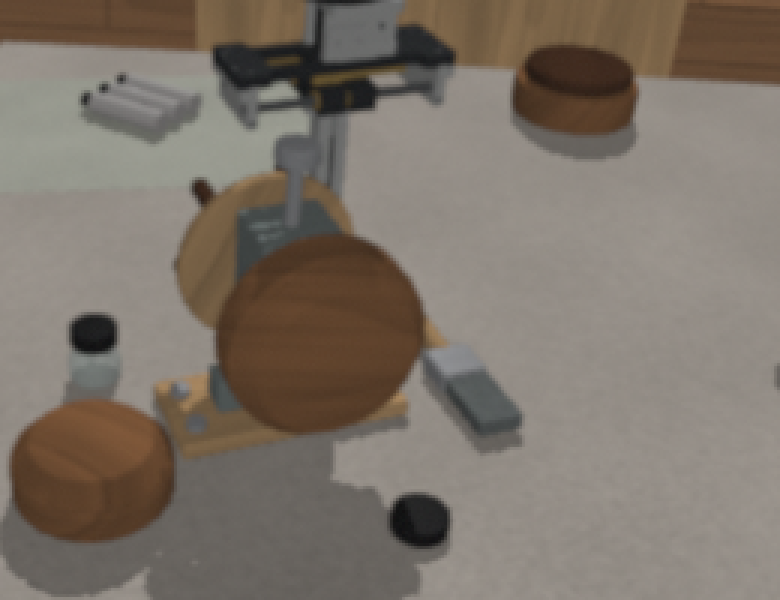

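Fingers are in place: shut, at (330,170) in the crop, left of the near top peg and clear of the pin head (296,150). Now gentle pushes in small calls, each followed by a check that stops the chain.

```bash
cat > chk.py <<'E'
from h import *
import cv2,sys
s=ctrl.sense(); im=ctrl.capture("side"); x=np.array([np.cos(.413),np.sin(.413),0])
ref=np.load("ref.npy"); t=np.ascontiguousarray(ref[142:158,330:347])
r=cv2.matchTemplate(np.ascontiguousarray(im[138:180,326:351]),t,cv2.TM_CCOEFF_NORMED); _,v,_,l=cv2.minMaxLoc(r)
tip=s["eef_pos"]-[.5303,-.003,0]; f=s["force"]@x
print("t%.2f x%.1f Fx%.1f Fz%.1f pin(%d,%d) %.2f"%(s["clock"],1e3*tip@x,f,s["force"][2],l[0]-4,l[1]-4,v))
sys.exit(int(abs(f)>6 or l[1]-4>=3))
E
sed -i 's/^for z.*//' pin.py
C="python3 chk.py"; H="python3 -m handwheel"
(python3 -m handwheel '[0,0.02,0,0,0,0,1, 0,0.04,0,0,0,0,1, 0,0.06,0,0,0,0,1]' && $C &&
python3 -m handwheel '[0,0.013,0,0,0,0,1, 0,0.026,0,0,0,0,1]' && $C &&
python3 -m handwheel '[0,0.013,0,0,0,0,1, 0,0.026,0,0,0,0,1]' && $C &&
python3 -m handwheel '[0,0.013,0,0,0,0,1, 0,0.026,0,0,0,0,1]' && $C &&
python3 -m handwheel '[0,0.013,0,0,0,0,1, 0,0.026,0,0,0,0,1]' && $C ) | grep ^t
```

```text
t2.85 x-48.8 Fx0.1 Fz-0.7 pin(0,0) 0.86
t3.10 x-45.3 Fx-4.8 Fz1.8 pin(0,0) 0.78
t3.35 x-41.3 Fx-3.4 Fz1.3 pin(-2,0) 0.68
t3.60 x-37.3 Fx-3.5 Fz2.4 pin(-4,5) 0.59
```

Contact at x ≈ -46 with about 3.5 N friction. The image stop was a false match, because the gripper moves behind the head. I'll stop on force and only print the match.

```bash
sed -i 's/im\[138:180,326:351\]/im[138:180,329:348]/; s/l\[0\]-4,/l[0]-1,/; s/abs(f)>6 or l\[1\]-4>=3/abs(f)>7/' chk.py
C="python3 chk.py"
(python3 -m handwheel '[0,0.013,0,0,0,0,1, 0,0.026,0,0,0,0,1]' && $C &&
python3 -m handwheel '[0,0.014,0,0,0,0,1, 0,0.028,0,0,0,0,1]' && $C &&
python3 -m handwheel '[0,0.014,0,0,0,0,1, 0,0.028,0,0,0,0,1]' && $C &&
python3 -m handwheel '[0,0.014,0,0,0,0,1, 0,0.028,0,0,0,0,1]' && $C &&
python3 -m handwheel '[0,0.014,0,0,0,0,1, 0,0.028,0,0,0,0,1]' && $C &&
python3 -m handwheel '[0,0.014,0,0,0,0,1, 0,0.028,0,0,0,0,1]' && $C &&
python3 -m handwheel '[0,0.014,0,0,0,0,1, 0,0.028,0,0,0,0,1]' && $C &&
python3 -m handwheel '[0,0.014,0,0,0,0,1, 0,0.028,0,0,0,0,1]' && $C ) | grep ^t; python3 g.py
```

```text
t3.85 x-33.4 Fx-3.5 Fz1.4 pin(-1,-1) 0.45
t4.10 x-29.2 Fx-2.9 Fz0.9 pin(-1,-2) 0.37
t4.35 x-25.0 Fx-2.0 Fz1.2 pin(-1,22) 0.29
t4.60 x-20.8 Fx-3.3 Fz1.2 pin(-1,22) 0.28
t4.85 x-16.6 Fx-3.0 Fz1.2 pin(0,0) 0.37
t5.10 x-12.4 Fx-1.8 Fz1.2 pin(-1,0) 0.42
t5.35 x-8.3 Fx-3.0 Fz-0.6 pin(1,-1) 0.36
t5.60 x-4.2 Fx-2.9 Fz-0.9 pin(1,-1) 0.46
t 5.65 tip(stand mm) [ -4.  -78.5 130.3] F stand [-0.7  0.5 -1.1] rot [-3.141 -0.     1.986] q [-0.34  0.13  1.84  0.    1.18 -0.75]
```

```bash
C="python3 chk.py"
(python3 -m handwheel '[0,0.014,0,0,0,0,1, 0,0.028,0,0,0,0,1]' && $C &&
python3 -m handwheel '[0,0.014,0,0,0,0,1, 0,0.028,0,0,0,0,1]' && $C &&
python3 -m handwheel '[0,0.013,0,0,0,0,1, 0,0.026,0,0,0,0,1]' && $C &&
python3 -m handwheel '[0,0.012,0,0,0,0,1, 0,0.024,0,0,0,0,1]' && $C &&
python3 -m handwheel '[0,0.012,0,0,0,0,1, 0,0.024,0,0,0,0,1]' && $C &&
python3 -m handwheel '[0,0.011,0,0,0,0,1, 0,0.022,0,0,0,0,1]' && $C &&
python3 -m handwheel '[0,0.01,0,0,0,0,1, 0,0.02,0,0,0,0,1]' && $C &&
python3 -m handwheel '[0,0.01,0,0,0,0,1, 0,0.02,0,0,0,0,1]' && $C &&
python3 -m handwheel '[0,0.008,0,0,0,0,1, 0,0.016,0,0,0,0,1]' && $C ) | grep ^t; python3 g.py; python3 pin.py s2
```

```text
t5.85 x0.0 Fx-1.6 Fz-1.6 pin(1,-1) 0.53
t6.10 x4.3 Fx-3.4 Fz-2.2 pin(1,-1) 0.65
t6.35 x8.2 Fx-3.7 Fz-1.3 pin(0,-1) 0.65
t6.60 x11.8 Fx-4.0 Fz-1.1 pin(0,-1) 0.64
t6.85 x15.3 Fx-3.8 Fz-1.5 pin(0,-1) 0.62
t7.10 x18.6 Fx-5.5 Fz-1.4 pin(0,0) 0.63
t7.35 x21.6 Fx-5.0 Fz-2.6 pin(0,0) 0.63
t7.60 x24.5 Fx-7.1 Fz-2.8 pin(-1,0) 0.60
t 7.65 tip(stand mm) [ 24.5 -78.4 130.4] F stand [-4.4  0.3 -2. ] rot [-3.141 -0.     1.986] q [-0.3   0.18  1.78 -0.    1.18 -0.72]
pin shift px 0 0 score 0.91
```

View pics/s2.png

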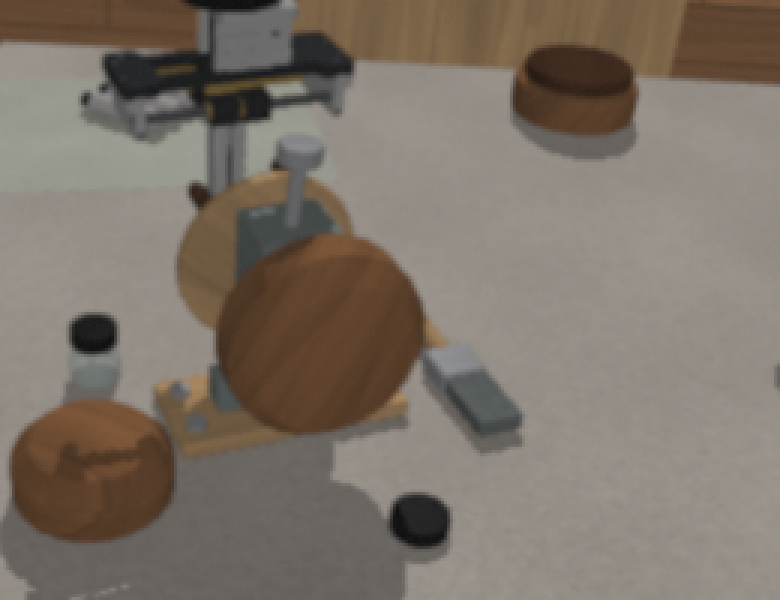

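Not dropped: the head is still at (300,150) and the template shift is 0. The 7 N is only friction at the poor lever of about 49°. Re-engaging on the next peg, now at about -23°.

```bash
C="python3 chk.py"
python3 -m handwheel '[0,-0.05,0,0,0,0,1, 0,-0.05,-0.2,0,0,0,1, 0,-0.05,-0.45,0,0,0,1, 0,-0.2,-0.47,0,0,0,1, 0,-0.45,-0.47,0,0,0,1, 0,-0.523,-0.47,0,0,0,1, 0,-0.523,-0.35,0,0,0,1, 0,-0.523,-0.2,0,0,0,1, 0,-0.523,0,0,0,0,1, 0,-0.523,0,0,0,0,1]' >/dev/null; python3 g.py
(python3 -m handwheel '[0,0.02,0,0,0,0,1, 0,0.04,0,0,0,0,1]' && $C &&
python3 -m handwheel '[0,0.013,0,0,0,0,1, 0,0.026,0,0,0,0,1]' && $C &&
python3 -m handwheel '[0,0.013,0,0,0,0,1, 0,0.026,0,0,0,0,1]' && $C &&
python3 -m handwheel '[0,0.013,0,0,0,0,1, 0,0.026,0,0,0,0,1]' && $C &&
python3 -m handwheel '[0,0.013,0,0,0,0,1, 0,0.026,0,0,0,0,1]' && $C &&
python3 -m handwheel '[0,0.014,0,0,0,0,1, 0,0.028,0,0,0,0,1]' && $C &&
python3 -m handwheel '[0,0.014,0,0,0,0,1, 0,0.028,0,0,0,0,1]' && $C &&
python3 -m handwheel '[0,0.014,0,0,0,0,1, 0,0.028,0,0,0,0,1]' && $C &&
python3 -m handwheel '[0,0.014,0,0,0,0,1, 0,0.028,0,0,0,0,1]' && $C &&
python3 -m handwheel '[0,0.014,0,0,0,0,1, 0,0.028,0,0,0,0,1]' && $C &&
python3 -m handwheel '[0,0.014,0,0,0,0,1, 0,0.028,0,0,0,0,1]' && $C ) | grep ^t; python3 g.py
```

```text
t 8.70 tip(stand mm) [-55.  -77.  127.5] F stand [-0.7  0.9 -0.6] rot [-3.139 -0.005  1.985] q [-0.4   0.03  1.95  0.    1.17 -0.82]
t8.90 x-46.9 Fx0.4 Fz-0.4 pin(0,0) 0.78
t9.15 x-43.8 Fx-3.9 Fz1.7 pin(-1,0) 0.75
t9.40 x-40.0 Fx-3.7 Fz1.4 pin(-1,0) 0.61
t9.65 x-36.0 Fx-2.6 Fz1.5 pin(-1,0) 0.49
t9.90 x-32.1 Fx-3.6 Fz2.1 pin(-1,-1) 0.42
t10.15 x-27.9 Fx-3.1 Fz1.4 pin(-1,22) 0.41
t10.40 x-23.7 Fx-2.6 Fz1.8 pin(-1,22) 0.37
t10.65 x-19.5 Fx-2.3 Fz0.7 pin(-1,22) 0.34
t10.90 x-15.3 Fx-2.3 Fz2.6 pin(-1,22) 0.33
t11.15 x-11.1 Fx-2.2 Fz1.4 pin(-1,22) 0.33
t11.40 x-6.9 Fx-1.9 Fz-0.2 pin(1,4) 0.42
t 11.45 tip(stand mm) [ -6.7 -78.6 130.5] F stand [-1.  -0.4 -1.1] rot [ 3.141 -0.     1.986] q [-0.34  0.12  1.85  0.    1.18 -0.76]
```

```bash
C="python3 chk.py"
(python3 -m handwheel '[0,0.012,0,0,0,0,1]' && $C &&
python3 -m handwheel '[0,0.012,0,0,0,0,1]' && $C &&
python3 -m handwheel '[0,0.012,0,0,0,0,1]' && $C &&
python3 -m handwheel '[0,0.012,0,0,0,0,1]' && $C ) | grep ^t; python3 g.py; python3 pin.py s3
```

```text
t11.55 x-5.3 Fx-3.1 Fz-0.1 pin(0,4) 0.50
t11.70 x-3.7 Fx-6.0 Fz-1.0 pin(0,4) 0.52
t11.85 x-2.1 Fx-8.1 Fz0.2 pin(0,4) 0.53
t 11.90 tip(stand mm) [ -2.6 -78.5 130.1] F stand [-7.  -0.9  0.4] rot [-3.139e+00 -1.000e-03  1.986e+00] q [-0.33  0.13  1.84 -0.    1.18 -0.75]
pin shift px 2 2 score 0.63
```

View pics/s3.png

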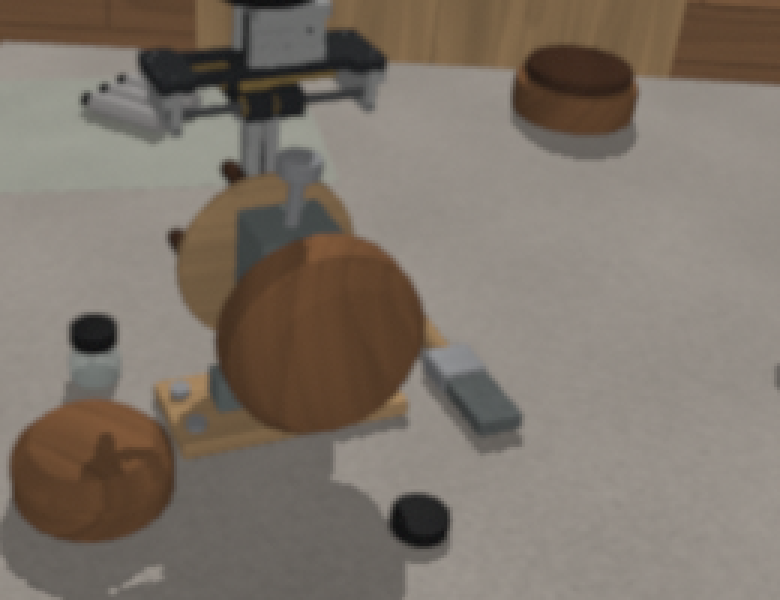

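Dropped and caught: the head moved from y = 150 to 163 in the crop, which is about 4.3 px or 10 mm, and force rose to 8 N. Backing off, lifting, then going over the pin.

```bash
python3 -m handwheel '[0,-0.03,0,0,0,0,1, 0,-0.06,0,0,0,0,1, 0,-0.06,-0.3,0,0,0,1, 0,-0.06,-0.6,0,0,0,1, 0,-0.06,-0.8,0,0,0,1, 0,-0.06,-0.8,0,0,0,1, 0.2,0,-0.8,0,0,0,1, 0.4,0.017,-0.8,0,0,0,1, 0.52,0.017,-0.8,0,0,0,1, 0.52,0.017,-0.8,0,0,0,1]'; python3 g.py 0 0 232; python3 pin.py s4
```

```text
clock: 12.95
eef_pos: [0.5305, -0.0017, 0.449]
ee_rot: [-3.141, -0.001, 1.988]
force: [1.0, -0.1, 0.4]
grip_width: 0.0004
grip_force: 0.0
t 12.95 tip(stand mm) [  0.6   1.2 250. ] F stand [ 0.9 -0.5  0.4] rot [-3.141e+00 -1.000e-03  1.988e+00] q [-0.22 -0.07  1.82  0.    1.4  -0.63]
rows [-0.007 -0.005  0.12 ] [-0.001 -0.001  0.009]
pin shift px 1 4 score 0.87
```

View pics/s4.png

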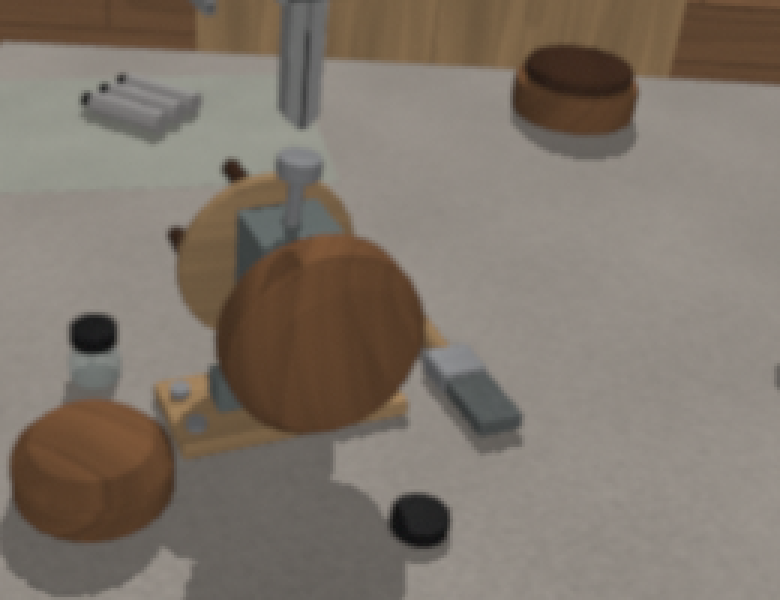

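Fingers are centred above the dropped head (298,160). Pressing gently.

```bash
python3 -m handwheel '[-0.008,-0.005,0.06,0,0,0,1, -0.008,-0.005,0.12,0,0,0,1, -0.008,-0.005,0.14,0,0,0,1, -0.008,-0.005,0.16,0,0,0,1, -0.008,-0.005,0.18,0,0,0,1, -0.008,-0.005,0.2,0,0,0,1]'|grep -E "^f"; python3 g.py
python3 -m handwheel '[0,0,0.02,0,0,0,1, 0,0,0.04,0,0,0,1, 0,0,0.06,0,0,0,1, 0,0,0.08,0,0,0,1, 0,0,0.1,0,0,0,1]'|grep -E "^f"; python3 g.py
```

```text
force: [-0.6, -0.4, 8.1]
t 13.60 tip(stand mm) [  1.2  -3.  222.8] F stand [-0.8 -0.1  8.1] rot [3.138e+00 3.000e-03 1.985e+00] q [-0.22 -0.05  1.84 -0.    1.34 -0.64]
force: [2.6, 0.4, 6.9]
t 14.10 tip(stand mm) [  1.7  -3.1 208.2] F stand [ 2.5 -0.7  6.9] rot [3.137e+00 3.000e-03 1.985e+00] q [-0.22 -0.04  1.86  0.    1.31 -0.64]
```

```bash
python3 -m handwheel '[0,0,0.02,0,0,0,1, 0,0,0.04,0,0,0,1, 0,0,0.06,0,0,0,1, 0,0,0.08,0,0,0,1, 0,0,0.1,0,0,0,1]'|grep -E "^f"; python3 g.py
(python3 -m handwheel '[0,0,0.01,0,0,0,1, 0,0,0.02,0,0,0,1]' && python3 chk.py && python3 -m handwheel '[0,0,0.007,0,0,0,1]' )|grep -E "^f|^t"; python3 g.py
```

```text
force: [2.9, 3.2, 7.6]
t 14.60 tip(stand mm) [  2.9  -2.9 193.8] F stand [3.9 1.8 7.6] rot [3.134e+00 3.000e-03 1.985e+00] q [-0.22 -0.02  1.87  0.    1.29 -0.64]
force: [3.3, 2.0, 8.7]
t14.80 x1.3 Fx3.9 Fz8.7 pin(-1,21) 0.12
force: [2.7, 2.4, 6.9]
t 14.95 tip(stand mm) [  2.5  -2.9 189.5] F stand [3.4 1.1 6.9] rot [3.135e+00 3.000e-03 1.985e+00] q [-0.22 -0.02  1.87  0.    1.28 -0.64]
```

Now the last 2 mm or so, in small steps until the force shows the head is seated.

```bash
F='import sys;from station import ctrl;s=ctrl.sense();print("tz %.4f F %.1f"%(s["eef_pos"][2]-.199,s["force"][2]));sys.exit(s["force"][2]>15)'
(python3 -m handwheel '[0,0,0.007,0,0,0,1]' && python3 -c "$F" && python3 -m handwheel '[0,0,0.007,0,0,0,1]' && python3 -c "$F" && python3 -m handwheel '[0,0,0.007,0,0,0,1]' && python3 -c "$F" && python3 -m handwheel '[0,0,0.007,0,0,0,1]' && python3 -c "$F" && python3 -m handwheel '[0,0,0.007,0,0,0,1]' && python3 -c "$F")|grep tz
```

```text
tz 0.1885 F 12.3False
```

```bash
F='import sys;from station import ctrl;s=ctrl.sense();print("tz %.4f F %.1f"%(s["eef_pos"][2]-.199,s["force"][2]));sys.exit(int(s["force"][2]>17))'
(python3 -m handwheel '[0,0,0.007,0,0,0,1]' && python3 -c "$F" && python3 -m handwheel '[0,0,0.007,0,0,0,1]' && python3 -c "$F" && python3 -m handwheel '[0,0,0.007,0,0,0,1]' && python3 -c "$F" )|grep tz
```

```text
tz 0.1885 F 16.0
tz 0.1884 F 19.1
```

Seated: the tip stopped at 0.1884 while force rose to 19 N. Hold briefly, lift clear and look.

```bash
python3 -m handwheel '[0,0,0,0,0,0,1, 0,0,0,0,0,0,1, 0,0,-0.03,0,0,0,1, 0,0,-0.1,0,0,0,1, 0,0,-0.3,0,0,0,1, 0,0,-0.6,0,0,0,1, 0,0,-0.6,0,0,0,1, 0,0,-0.6,0,0,0,1]'|grep -E "^[cf]"; python3 pin.py s5; python3 -c "
from h import *
p=proj('side',[.5303,-.003,.188]);print((p-[240,100])*3)"
```

```text
clock: 16.05
force: [0.7, 0.1, -0.4]
pin shift px -2 24 score 0.57
[292.93402988 199.5189083 ]
```

View pics/s5.png

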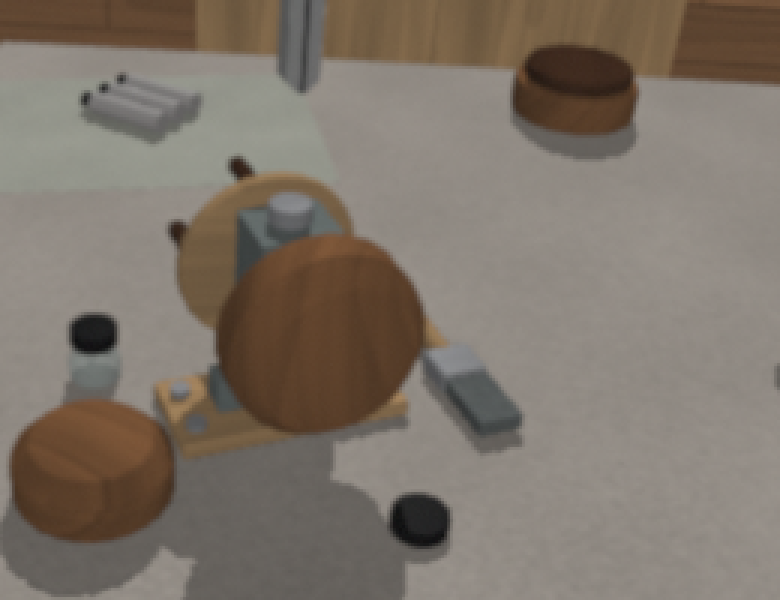

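The head sits on the block with its top at about (291,202), against (293,200) expected for home. The bystanders have not moved and the robot is clear.

```bash
python3 -c "from station import ctrl; print(ctrl.finish_job())"
```

```text
the job is handed in; nothing more can be done
None
```

The wheel caught with the pin dropped about 10 mm at a gentle 8 N push, the pin is pressed home on the block, the arm is clear and the job is handed in at about 16 s; the judge gave no verdict back.

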